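Seat a cap mat on a well plate in the guarded bench press

TASK

The well plate on the bench press's sliding tray has its cap mat laid on but not yet pressed in. Push the tray until it is fully home under the press, and only then reach down through the window of the guard, press the lever's thumb pad right down as far as it goes, keep it down for two seconds so that the mat seats, and let it spring back up. Do not touch the guard or the frame of its window, nor the plate and mat themselves, lift nothing, and leave the things round the press standing where they are.

Things in the scene. Friction and masses are not known exactly. Their poses are not given: they have to be found in the camera images.
- press: Grey bench press, fixed to the bench. Origin at bench level under the middle of its ram; its z is up, its -y is its loading side, turned more or less towards the robot, where the tray comes out; its -x is the side with the guard hood, to the robot's left. Base plate 265 x 175 mm (x -132 to 132 mm, y -85 to 90 mm), a 124 mm wide track bed reaching to y = -209 mm, column on the +x side and head arm 137 mm high; nothing of it rises above 212 mm.
- guard: Guard hood of grey sheet, 152 mm wide, fixed over the -x side of the press: cheeks (outer faces at y = -76 and 76 mm of the press), a see-through pane at x = -127 mm, and a sloping top sheet that rises from its outer edge (x = -127, z = 166 mm) to its inner edge (x = -14, z = 203 mm of the press). The sheet is 3 mm thick and is pierced by the window. It must not be touched. Origin and axes are those of the press.
- window (a point): Centre of the window in the guard's sloping top sheet (at x = -70, y = 0, z = 184 mm of the press). The opening is 78 mm across (press y) and 76 mm along the slope (72 mm seen from above), less 3 mm of black rubber edging on every side; open fingers do not fit, closed ones do. Axes as the press.
- lever_pad (a point): Middle of the top face of the lever's black thumb pad (36 mm along press x, 32 mm along press y, 9 mm thick), straight under the window centre, 16 mm below the sheet when at rest, z = 168 mm. Pressed right down it has sunk about 22 mm. Nothing else lies under the pad that the fingers could hit within its stroke.
- lever (a joint): Press lever, hinged 110 mm from the pad's middle towards the press's +x, rad: 0 at rest (held up by a spring), growing as the pad is pushed down; about 0.20 fully down, where the platen has pushed the mat home and it stops hard. It takes about 3 N at the pad to start and about 7 N to reach the bottom; let go, it springs back to 0. It drives the platen 40 mm per rad.
- tray: Loose aluminium tray, 104 x 238 mm, that slides along the press's y on the track bed (top at z = 28 mm) between two guide strips. Origin under the middle of its plate nest, axes as the press. Out at the start; fully home its deck meets the stop and its origin stands at x = 0, y = 0 of the press (at the start at y = -25 to -60 mm). It weighs 0.3 kg, takes about 2 to 3 N to push (more for an instant when bumped) and stays where it is left. To be pushed only, never lifted.
- tray_push (a point): Middle of the outer face of the rubber push pad on the tray's upright end plate (plate 104 mm wide along press x, 60 mm tall, z = 28 to 88 mm; pad 80 x 38 mm), at z = 60 mm. The face looks to the press's -y; pushing it along the press's +y moves the tray home. With the tray home it stands 162 mm from the press's middle, 86 mm out from the guard's cheek. Axes as the press.
- tray_nest (a point): Middle of the tray's nest floor, z = 36 mm, on which the plate rests inside a 6 mm high rim. Axes as the press.
- plate: White 96-well plate, 85 x 128 x 14 mm, loose in the tray's nest; origin in the middle of its underside. Not to be touched or lifted; the mat belongs to it.
- cap_mat (a joint): Cap mat on the plate (80 x 122 mm grey moulding with 96 plugs), m: how far it stands proud of its seat: 0 fully seated, 0.003 to 0.0045 at the start. Friction holds it (about 10 N to move it). The platen above it clears it when the lever is up.
- amber_bottle: Amber bottle with black cap, 50 mm wide, 108 mm tall, standing loose to the right of the press; origin under its middle.
- beaker: Glass beaker, 48 mm wide, 60 mm tall, standing loose to the right of the press; origin under its middle.
- forceps: Steel forceps, 126 x 14 x 8 mm, lying loose to the left of the tray; origin under its middle.
- petri: Closed petri dish, 60 mm across, 16 mm high, lying loose to the right of the tray; origin under its middle.

How it is judged:
By the outcome, as a careful person would: the job done as asked, in the order asked, and still so for the second after the job is handed in, with the robot touching nothing.
It also fails if it takes over 59 s, if anything falls off the work surface, if the arm or the gripper's body presses on something with over 40 N, if the wrist force passes 120 N, or if a joint passes its speed limit or range.

ROBOT

A 7-joint arm with a two-finger parallel gripper is mounted at the origin on a cart in front of the work surface, level with it; the furniture and walls round the work are solid. World frame = base frame: x ahead of the robot, y to its left, z up, the work surface at z = 0. Lengths are in mm, angles in rad, forces in N, time in s.
With the tool pointing down it reaches from about 425 to 1025 mm from the base axis. Payload 3.6 kg.
Tool frame: the origin (TCP) lies between the finger pads; the fingertips stand 11 mm ahead of it and the grasp point (between the pads) lies 8 mm behind it; z points along the fingers, x is the direction in which the jaws open and shut, and the axes are right-handed (so a half turn about z gives the same grasp; the last joint's range is limited). The gripper opens to 85 mm and grips with 20 to 120 N. Pads are 22 mm wide; open, the fingers measure 114 mm over their backs; the gripper's body (76 mm by 85 mm) begins 54 mm behind the grasp point. The pads swing forward as they close: fully open they stand 13 mm farther back than shut.
Start: joints at [-1.385, 0.591, 0.048, 1.609, -0.033, 0.943, -0.034], TCP at [199.517, 697.01, 242.302] pointing down, gripper open.
Joint ranges: [-2.69, 2.69], [-0.47, 2.24], [-1.27, 1.36], [0.19, 2.51], [-1.53, 4.68], [0.08, 2.07], [-3.09, 3.09]. Speed limits (rad/s): [2.57, 2.57, 3.14, 3.14, 3.14, 3.14, 3.14].

INTERFACE

Orientations are given as a unit quaternion [x, y, z, w].
In Python, from rig import state, grab_frame, job_done gives the robot as it stands. The module is installed in compiled form; this text tells all that it offers.
- The arm moves only by the shell command python3 -m handwheel 'ROWS' [FORCE]. ROWS is JSON, a list of rows, each an object with "jaw": the closure, from -1 (fully open) to 1 (shut); "translation": the shift along the tool's x, y, z each as a share of 0.25 m, from -1 to 1, a list of three; "rot": the turn, a rotation vector about the tool's x, y, z each as a share of pi/2 rad, from -1 to 1, a list of three. In form: [{"jaw": jaw, "translation": [x, y, z], "rot": [ax, ay, az]}, ...]. A call has 1 to 12 rows; each row is the pose to reach, as a shift and turn from the pose commanded when the call began, along the tool's axes at that moment; what a row does not reach only later rows make up. A row lasts 1/8 s, in which the tool goes at most 62.5 mm and 10.7 degrees, less where a joint would pass 70% of its speed; a pose out of reach is approached as far as the arm can. A call with a number of a shift or a turn outside -1 to 1 is refused whole. A call with a gripper value outside its range is refused whole. The fingers move at their own pace and stop on an object; FORCE is the grip in N (left out, the last holds). Time passes only in rows, so rows that repeat a pose let the fingers close. It gives the time, the measured TCP pose, the force and the opening at its end, in the units of the state.
- state(): the state, without advancing time (a new reading comes with each control period).
- grab_frame(name): name is "scene" or "top" or "wrist"; returns a dict with "img" (480x640x3 uint8, red, green, blue), "depth" (480x640 float32, mm along the optical axis (not along the pixel's ray), 0 where there is no reading), "K" (3x3 intrinsics, pixels), "world_from_camera" (4x4, takes a point from camera to world coordinates); the wrist camera has in their place "hand_eye" (4x4, takes a point from camera to tool coordinates, whose origin is the TCP and whose axes are the tool frame's). Camera axes: x right, y down, z forward; pixel columns grow to the right and rows downward; lengths in mm; the calibration is good to about 2 mm. A picture is of the moment at which its call begins: read the wrist's pose just before it.
- job_done(): hands the job in, once; it reports no verdict.
The state is a dict: "clock": time; "joint_pos": joint angles; "qvel": joint speeds; "effort": joint torques, N m; "ee_pos": TCP position; "tool_rot": TCP orientation; "force": force on the tool from outside, world axes, zero at the start; "torque": the same for the moment, N m; "width": opening from 0.0 (shut) to 1.0 (fully open).
Only numpy, scipy, OpenCV 4.12 (cv2) and the standard library are available. Lean on these libraries where they do the work, as an engineer would, in place of code of your own. Each camera call takes 0.05 s, during which the arm holds its last target.

## Working session

There is one attempt and no reset: what is moved stays moved. The work goes in short steps, Python scripts to look and compute and a shell command to move; the robot and the scene stay as the last step left them, time stands still between calls to the robot, and variables do not carry over. Pictures are saved under pics/ and viewed, and the job is handed in when it is done.

```bash
mkdir -p pics; python3 - <<'E'
from rig import state, grab_frame
import cv2,numpy as np
print(state())
for n in("scene","top"):
    f=grab_frame(n); cv2.imwrite(f"pics/{n}0.png",f["img"][:,:,::-1]); np.savez(f"{n}0.npz",**f)
    print(n,f["K"].tolist(),f["world_from_camera"].round(3).tolist())
E
```

```text
{'clock': 0.0, 'joint_pos': array([-1.38551467,  0.59215468,  0.04833126,  1.6098134 , -0.03330718,
        0.9427075 , -0.03369824]), 'qvel': array([-1.67498411e-04, -1.12386322e-04, -2.62422533e-04,  9.47593709e-04,
        3.20606602e-05, -1.63726880e-03, -3.94814598e-04]), 'effort': array([-5.27789944e-04, -5.48686802e+01,  1.54600661e+00, -1.98128915e+01,
        9.29329282e-03,  8.58280953e-03,  1.28830663e-06]), 'ee_pos': array([199.29805514, 696.23775075, 241.11943946]), 'tool_rot': array([ 7.98477513e-01,  6.02023558e-01, -8.64930873e-04,  7.40623458e-04]), 'force': array([-0.37456252, -0.42751327, -0.15044791]), 'torque': array([ 0.00542538, -0.00985036, -0.02835475]), 'width': 0.9977074699935083}
scene [[548.7228731153801, 0.0, 320.74389213512916], [0.0, 548.7228731153801, 232.3521898709747], [0.0, 0.0, 1.0]] [[0.219, -0.477, 0.851, -115.609], [-0.976, -0.118, 0.186, -292.092], [0.012, -0.871, -0.491, 544.275], [0.0, 0.0, 0.0, 1.0]]
top [[573.0049311548953, 0.0, 311.81099978760255], [0.0, 573.0049311548953, 233.64233632781122], [0.0, 0.0, 1.0]] [[-0.015, -0.997, 0.072, 542.04], [-1.0, 0.014, -0.013, -134.076], [0.012, -0.072, -0.997, 1021.822], [0.0, 0.0, 0.0, 1.0]]
```

View pics/scene0.png

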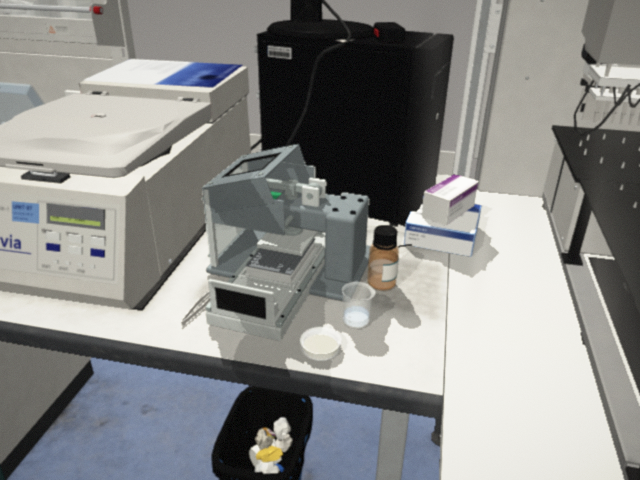

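View pics/top0.png

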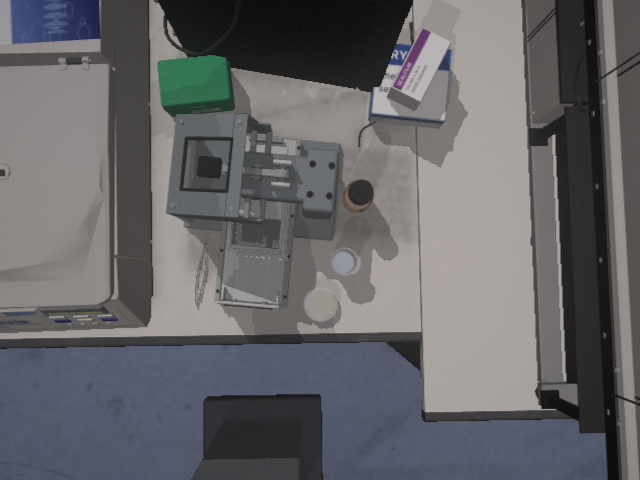

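The overview shows the press at about (255,180) in the top view. The window is at (207,165), with the black pad visible through it at (208,167). The tray end is at (250,300). The arm is out of view. Next I'll fit the pose from depth.

```bash
cat > h.py <<'E'
import numpy as np,cv2
def load(n): return dict(np.load(n))
def cloud(f,T=None):
    K=f["K"];d=f["depth"];v,u=np.mgrid[0:480,0:640]
    P=np.stack([(u-K[0,2])/K[0,0]*d,(v-K[1,2])/K[1,1]*d,d],-1)
    T=f["world_from_camera"] if T is None else T
    W=P@T[:3,:3].T+T[:3,3]; W[d==0]=np.nan
    return W
E
python3 - <<'E'
from h import *
f=load("top0.npz");W=cloud(f)
for p in [(207,118),(207,208),(175,165),(238,165),(208,167),(190,150),(240,118),(230,210),(320,190),(250,304),(250,298),(260,235),(202,275),(320,300),(345,262),(358,190)]:
    print(p,W[p[1],p[0]].round(0))
c=cv2.resize(f["img"][90:320,150:380],(0,0),fx=2.6,fy=2.6,interpolation=cv2.INTER_CUBIC)[:,:,::-1]
cv2.imwrite("pics/topcrop.png",c)
g=load("scene0.npz")
c=cv2.resize(g["img"][130:370,170:410],(0,0),fx=2.5,fy=2.5,interpolation=cv2.INTER_CUBIC)[:,:,::-1]
cv2.imwrite("pics/scenecrop.png",c)
E
```

```text
(207, 118) [777.   8. 184.]
(207, 208) [642.   8. 187.]
(175, 165) [709.  59. 171.]
(238, 165) [702. -39. 201.]
(208, 167) [706.  10. 168.]
(190, 150) [757.  59.  57.]
(240, 118) [772. -42. 200.]
(230, 210) [637. -27. 203.]
(320, 190) [ 674. -159.  138.]
(250, 304) [497. -44.  87.]
(250, 298) [504. -40.  38.]
(260, 235) [611. -59.  58.]
(202, 275) [545.  49.  -1.]
(320, 300) [ 498. -159.   15.]
(345, 262) [ 564. -205.   11.]
(358, 190) [ 677. -221.  108.]
```

View pics/topcrop.png

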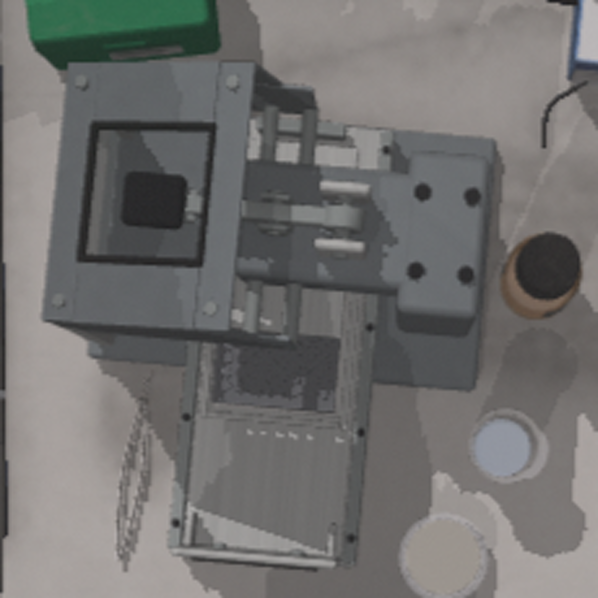

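View pics/scenecrop.png

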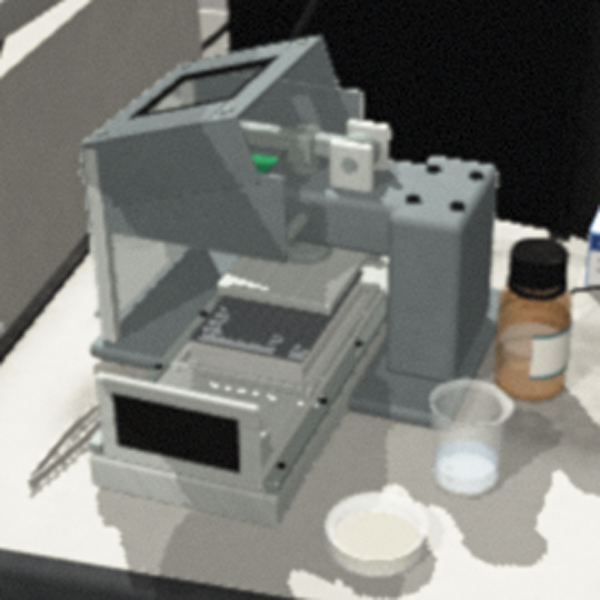

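```bash
python3 - <<'E'
from h import *
from scipy.optimize import least_squares
f=load("top0.npz");W=cloud(f)
# model check: fit plane to sheet
m=np.zeros((480,640),bool); m[112:222,165:252]=1
P=W[m]; P=P[~np.isnan(P[:,0])]
P=P[(P[:,2]>155)&(P[:,2]<210)]
best=None
rng=np.random.default_rng(0)
for i in range(500):
    s=P[rng.choice(len(P),3,False)];n=np.cross(s[1]-s[0],s[2]-s[0]);L=np.linalg.norm(n)
    if L<500: continue
    n/=L
    if n[2]<0:n=-n
    if n[2]<.9: continue
    k=(abs((P-s[0])@n)<2)
    if best is None or k.sum()>best.sum():best=k
Q=P[best];c=Q.mean(0);n=np.linalg.svd(Q-c,full_matrices=False)[2][2]; n*=np.sign(n[2])
print("plane",n,len(Q),len(P),"expected tilt",np.arctan(37/113),"tilt",np.arccos(n[2]))
g=np.array([-n[0],-n[1]]);print("upslope dir yaw",np.degrees(np.arctan2(-n[1],-n[0]))+180, )
r=cv2.minAreaRect(Q[:,:2].astype(np.float32));print(r)
# window edge: black edging pixels in img projected on the plane
img=f["img"].astype(int)
K=f["K"];T=f["world_from_camera"]
def ray(u,v):
    d=T[:3,:3]@np.array([(u-K[0,2])/K[0,0],(v-K[1,2])/K[1,1],1]);o=T[:3,3]
    return o+d*((c-o)@n)/(d@n)
dark=((img.max(2)<45)&m).astype(np.uint8)
dark[150:180,193:225]=0   # pad out
cs,_=cv2.findContours(dark,cv2.RETR_EXTERNAL,cv2.CHAIN_APPROX_NONE)
ct=max(cs,key=cv2.contourArea)
X=np.array([ray(*p[0])[:2] for p in ct],np.float32)
r=cv2.minAreaRect(X);print("window",r, cv2.boundingRect(ct),cv2.boxPoints(r))
# pad
pd=((img.max(2)<45)).astype(np.uint8);k=np.zeros_like(pd);k[150:182,193:225]=1;pd*=k
cs,_=cv2.findContours(pd,cv2.RETR_EXTERNAL,cv2.CHAIN_APPROX_NONE);ct=max(cs,key=cv2.contourArea)
PX=W[ct[:,0,1],ct[:,0,0]]
mm=cv2.drawContours(np.zeros_like(pd),[ct],-1,1,-1)>0
pp=W[mm];pp=pp[abs(pp[:,2]-168)<8];print("pad",cv2.minAreaRect(pp[:,:2].astype(np.float32)),pp.mean(0))
# head top z 137 & tray endplate top z 88
a=W[280:312,205:300].reshape(-1,3);a=a[(a[:,2]>80)&(a[:,2]<95)];print("endplate top",len(a),cv2.minAreaRect(a[:,:2].astype(np.float32)),a.mean(0),np.ptp(a,axis=0))
b=W[100:260,250:350].reshape(-1,3);b=b[(abs(b[:,2]-137)<4)];print("head",cv2.minAreaRect(b[:,:2].astype(np.float32)))
g=load("scene0.npz");W2=cloud(g)
a=W2[250:345,195:290].reshape(-1,3)
for lo,hi in((80,95),(40,80)):
    q=a[(a[:,2]>lo)&(a[:,2]<hi)&(a[:,0]<540)];print(len(q),q.mean(0),np.polyfit(q[:,1],q[:,0],1),np.percentile(q,[2,98],axis=0))
E
```

```text
plane [0.03145117 0.30865841 0.95065283] 4564 6153 expected tilt 0.3164314556251264 tilt 0.31546299608545003
upslope dir yaw 84.1818495807335
((707.5136108398438, 10.093303680419922), (114.20108032226562, 151.748291015625), 84.20652770996094)
window ((707.0292358398438, 9.931159973144531), (74.23416900634766, 78.70756530761719), 84.79572296142578) (181, 138, 52, 53) [[664.47095  -23.463253]
 [742.854    -30.602573]
 [749.5875    43.325573]
 [671.20447   50.464893]]
pad ((706.8504028320312, 8.83749008178711), (33.87307357788086, 30.02239990234375), 83.5436019897461) [706.3030774    8.29292348 167.3552195 ]
endplate top 251 ((495.9084777832031, -39.028263092041016), (101.25952911376953, 7.406725883483887), 84.17511749267578) [496.64908253 -39.07256082  86.29506742] [ 14.64042686 100.5722445   10.90376117]
head ((696.8876342773438, -116.99440002441406), (136.82431030273438, 148.72125244140625), 87.42058563232422)
410 [492.72224941 -42.58840073  85.03659946] [1.02414979e-01 4.97083940e+02] [[486.71751669 -91.32016495  80.17631579]
 [499.38138989   7.72181933  88.92795273]]
1464 [490.97372348 -44.39677913  60.98017772] [6.75112583e-02 4.93971006e+02] [[485.53777742 -91.41653896  41.34527546]
 [503.34204017   7.77825422  79.4748695 ]]
```

```bash
python3 - <<'E'
from h import *
for n in("top0.npz","scene0.npz"):
    W=cloud(load(n)).reshape(-1,3);W=W[~np.isnan(W[:,0])]
    print(n)
    for x0 in range(300,1000,100):
        print(x0,[ (int(np.percentile(s[:,2],99)) if len(s:=W[(W[:,0]>=x0)&(W[:,0]<x0+100)&(W[:,1]>=y0)&(W[:,1]<y0+100)])>20 else None) for y0 in range(-400,500,100)])
f=load("top0.npz");W=cloud(f)
q=W.reshape(-1,3);q=q[(q[:,1]>70)&(q[:,2]>100)];print(np.nanpercentile(q[:,0],[1,2]),np.nanpercentile(q[:,1],[1,2]))
E
```

```text
top0.npz
300 [583, -840, -838, -839, -840, -839, -839, -839, -839]
400 [588, 2, 18, 88, 4, 182, 236, 165, 1]
500 [596, 58, 58, 76, 57, 261, 264, None, None]
600 [607, 109, 166, 204, 190, 261, 262, None, None]
700 [611, 6, 168, 204, 187, 256, 256, None, None]
800 [107, 347, 328, 302, 136, 270, 270, None, None]
900 [107, 53, None, 290, 260, 270, 271, None, None]
scene0.npz
300 [1, None, None, None, None, None, None, None, None]
400 [1, 1, 24, 87, 79, 180, 236, 184, None]
500 [2, 59, 58, 58, 37, 260, 263, 263, None]
600 [2, 108, 165, 203, 187, 260, 261, 261, 258]
700 [2, 1, 168, 203, 184, 255, 255, 255, 254]
800 [106, 373, 381, 372, 66, 268, 269, 269, 268]
900 [106, 360, 388, 413, 405, 269, 269, 269, 268]
[476.54135384 482.48123597] [129.89812707 131.17084762]
```

```bash
cat > go.py <<'E'
import sys,numpy as np
from rig import state
from scipy.spatial.transform import Rotation as R
def info():
    s=state();r=R.from_quat(s["tool_rot"])
    print("t",round(s["clock"],2),"p",np.round(s["ee_pos"],1),"q",np.round(s["tool_rot"],4),"j",np.round(s["joint_pos"],2),"F",np.round(s["force"],1),"w",round(s["width"],3))
    return s,r
def to(p,yaw=84.2):
    s,r=info();d=r.inv().apply(np.array(p)-s["ee_pos"])/250
    a=np.radians(yaw);t=R.from_matrix(np.array([[np.cos(a),np.sin(a),0],[np.sin(a),-np.cos(a),0],[0,0,-1]]).T.T)
    print("trans",d.round(3),"rot",((r.inv()*t).as_rotvec()/(np.pi/2)).round(3))
O=np.array([699.9,-59.9]);px=np.array([-.101,-.995]);py=np.array([.995,-.101])
def pw(x,y,z): return [*(O+x*px+y*py),z]
E
python3 -m handwheel '[{"jaw":1,"translation":[0,0,-0.25],"rot":[0,0,0]},{"jaw":1,"translation":[0,0,-0.44],"rot":[0,0,0]},{"jaw":1,"translation":[-0.734,0.588,-0.44],"rot":[0,0,0]},{"jaw":1,"translation":[-0.734,0.588,-0.44],"rot":[0,0,0]},{"jaw":1,"translation":[-0.734,0.588,-0.44],"rot":[0,0,0]},{"jaw":1,"translation":[-0.734,0.588,-0.44],"rot":[0,0,0]},{"jaw":1,"translation":[-0.734,0.588,-0.44],"rot":[0,0,0]},{"jaw":1,"translation":[-0.734,0.588,-0.44],"rot":[0,0,0]}]'
python3 -c "
from go import *
to([415,220,351])
to(pw(0,-238,351))"
```

```text
clock: 1.1
ee_pos: [289.9, 480.6, 352.3]
tool_rot: [0.798, 0.602, 0.0, -0.0]
force: [1.1, 0.3, -0.3]
width: 0.005
t 1.1 p [289.9 480.6 352.3] q [ 7.984e-01  6.021e-01  0.000e+00 -4.000e-04] j [-1.18  0.27  0.09  1.86 -0.03  1.01  0.21] F [ 1.1  0.3 -0.3] w 0.005
trans [-0.865  0.768  0.004] rot [-0.    -0.    -0.113]
t 1.1 p [289.9 480.6 352.3] q [ 7.984e-01  6.021e-01  0.000e+00 -4.000e-04] j [-1.18  0.27  0.09  1.86 -0.03  1.01  0.21] F [ 1.1  0.3 -0.3] w 0.005
trans [-1.796  1.234  0.004] rot [-0.    -0.    -0.113]
```

```bash

python3 -m handwheel '[{"jaw":1,"translation":[-0.865,0.768,0],"rot":[0,0,-0.113]},{"jaw":1,"translation":[-0.865,0.768,0],"rot":[0,0,-0.113]},{"jaw":1,"translation":[-0.865,0.768,0],"rot":[0,0,-0.113]},{"jaw":1,"translation":[-0.865,0.768,0],"rot":[0,0,-0.113]},{"jaw":1,"translation":[-0.865,0.768,0],"rot":[0,0,-0.113]},{"jaw":1,"translation":[-0.865,0.768,0],"rot":[0,0,-0.113]},{"jaw":1,"translation":[-0.865,0.768,0],"rot":[0,0,-0.113]}]'
python3 -c "
from go import *
to(pw(0,-245,300))"
```

```text
clock: 1.98
ee_pos: [415.1, 221.6, 352.2]
tool_rot: [0.741, 0.671, 0.0, -0.0]
force: [-0.8, 0.6, 0.1]
width: 0.005
t 1.98 p [415.1 221.6 352.2] q [ 7.410e-01  6.715e-01  2.000e-04 -3.000e-04] j [-0.78  0.14  0.22  2.04 -0.04  0.97  0.93] F [-0.8  0.6  0.1] w 0.005
trans [-1.006  0.264  0.208] rot [-0.    -0.     0.002]
```

```bash

python3 -m handwheel '[{"jaw":1,"translation":[-1,0.264,0],"rot":[0,0,0]},{"jaw":1,"translation":[-1,0.264,0],"rot":[0,0,0]},{"jaw":1,"translation":[-1,0.264,0],"rot":[0,0,0]},{"jaw":1,"translation":[-1,0.264,0],"rot":[0,0,0]},{"jaw":1,"translation":[-1,0.264,0.2],"rot":[0,0,0]},{"jaw":1,"translation":[-1,0.264,0.2],"rot":[0,0,0]},{"jaw":1,"translation":[-1,0.264,0.2],"rot":[0,0,0]}]'
python3 - <<'E'
from go import *
from rig import grab_frame
import cv2
to(pw(0,-245,56))
for n in("scene","wrist"):
    f=grab_frame(n);cv2.imwrite(f"pics/{n}1.png",f["img"][:,:,::-1])
    if n=="wrist": print(f["hand_eye"].round(2)); np.savez("wrist1.npz",**f,p=state()["ee_pos"],q=state()["tool_rot"])
E
```

```text
clock: 2.85
ee_pos: [456.7, -33.7, 303.0]
tool_rot: [0.741, 0.672, 0.0, -0.0]
force: [0.0, 0.5, 0.4]
width: -0.0
t 2.85 p [456.7 -33.7 303. ] q [ 7.406e-01  6.720e-01  3.000e-04 -0.000e+00] j [-0.4   0.18  0.44  2.14 -0.1   0.84  1.57] F [0.  0.5 0.4] w -0.0
trans [-0.006 -0.002  0.988] rot [ 0.    -0.     0.003]
[[   1.     -0.     -0.      0.73]
 [   0.      0.95    0.3   -75.15]
 [   0.     -0.3     0.95 -131.28]
 [   0.      0.      0.      1.  ]]
```

View pics/scene1.png

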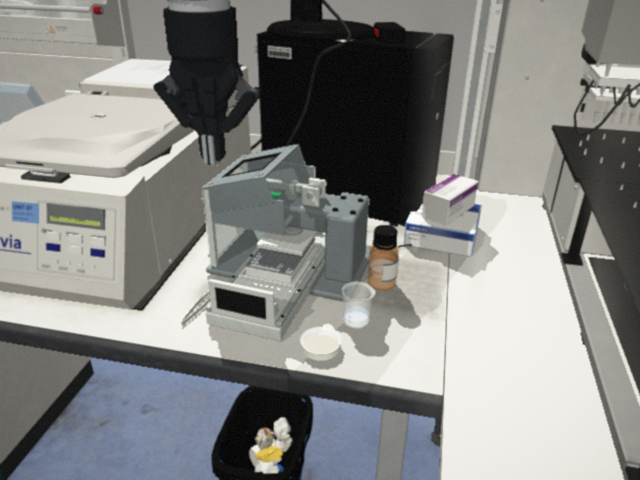

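View pics/wrist1.png

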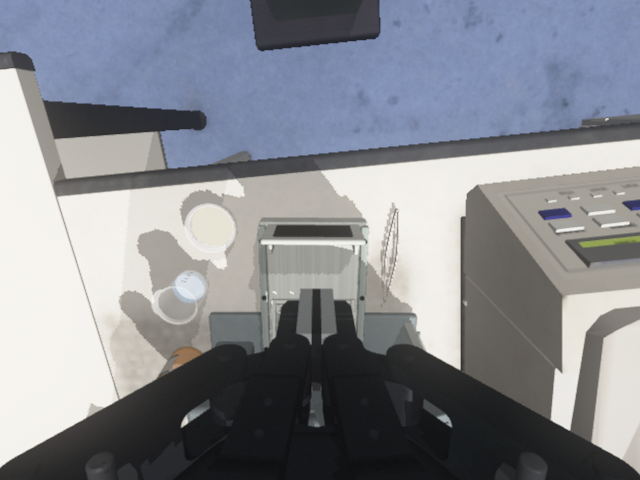

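```bash
python3 - <<'E'
from h import *; from go import *
f=load("wrist1.npz");r=R.from_quat(f["q"]).as_matrix();T=np.eye(4);T[:3,:3]=r;T[:3,3]=f["p"];W=cloud(f,T@f["hand_eye"])
L=np.stack([(W[...,:2]-O)@px,(W[...,:2]-O)@py,W[...,2]],-1)
for u in(280,315,350):
    for v in range(212,262,3): print(u,v,L[v,u].round(1)) if u==315 or v in(230,242) else 0
E
```

```text
280 230 [  35.3 -209.7   63.4]
280 242 [  33.3 -204.6   87.6]
315 212 [  -0.8 -213.6    0.3]
315 215 [  -0.8 -209.6   -0.7]
315 218 [  -0.8 -209.    11.2]
315 221 [  -0.9 -209.5   26.3]
315 224 [  -0.9 -207.9   33.4]
315 227 [  -0.9 -210.1   53.2]
315 230 [  -0.9 -210.    63.9]
315 233 [  -1.  -210.    74.7]
315 236 [  -1.  -208.2   79. ]
315 239 [  -1.  -207.7   87.1]
315 242 [  -1.  -204.7   87.5]
315 245 [  -0.9 -184.2   36.2]
315 248 [  -0.9 -180.7   36.4]
315 251 [  -0.9 -176.4   34.6]
315 254 [  -1.  -173.3   35.9]
315 257 [  -1.  -170.    36.8]
315 260 [  -1.  -165.4   34.4]
350 230 [ -37.3 -209.6   62.4]
350 242 [ -35.3 -204.8   87.4]
```

```bash

python3 -m handwheel '[{"jaw":1,"translation":[0,0,0.98],"rot":[0,0,0]},{"jaw":1,"translation":[0,0,0.98],"rot":[0,0,0]},{"jaw":1,"translation":[0,0,0.98],"rot":[0,0,0]},{"jaw":1,"translation":[0,0,0.98],"rot":[0,0,0]},{"jaw":1,"translation":[0,0,0.98],"rot":[0,0,0]},{"jaw":1,"translation":[0,0,0.98],"rot":[0,0,0]}]'
python3 - <<'E'
from go import *
from rig import grab_frame
import cv2
to(pw(0,-173,56))
f=grab_frame("scene");cv2.imwrite("pics/scene2.png",cv2.resize(f["img"][130:370,150:410],(0,0),fx=2.3,fy=2.3)[:,:,::-1])
E
```

```text
clock: 3.7
ee_pos: [457.6, -35.6, 59.2]
tool_rot: [0.742, 0.671, 0.001, 0.001]
force: [-0.1, -0.2, 0.3]
width: 0.001
t 3.7 p [457.6 -35.6  59.2] q [0.7417 0.6707 0.0014 0.001 ] j [-0.15  0.61  0.17  2.32 -0.43  0.23  1.88] F [-0.1 -0.2  0.3] w 0.001
trans [0.001 0.282 0.014] rot [ 0.002 -0.     0.001]
```

View pics/scene2.png

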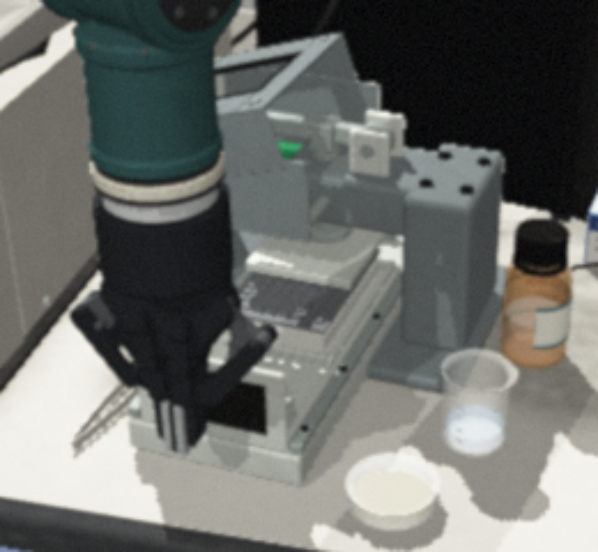

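```bash

python3 -m handwheel '[{"jaw":1,"translation":[0,0.04,0.012],"rot":[0,0,0]},{"jaw":1,"translation":[0,0.07,0.012],"rot":[0,0,0]},{"jaw":1,"translation":[0,0.085,0.012],"rot":[0,0,0]},{"jaw":1,"translation":[0,0.096,0.012],"rot":[0,0,0]},{"jaw":1,"translation":[0,0.108,0.012],"rot":[0,0,0]},{"jaw":1,"translation":[0,0.12,0.012],"rot":[0,0,0]},{"jaw":1,"translation":[0,0.135,0.012],"rot":[0,0,0]},{"jaw":1,"translation":[0,0.15,0.012],"rot":[0,0,0]},{"jaw":1,"translation":[0,0.165,0.012],"rot":[0,0,0]},{"jaw":1,"translation":[0,0.18,0.012],"rot":[0,0,0]},{"jaw":1,"translation":[0,0.195,0.012],"rot":[0,0,0]},{"jaw":1,"translation":[0,0.21,0.012],"rot":[0,0,0]}]'
python3 - <<'E'
from go import *
from rig import grab_frame
import cv2
to(pw(0,-173,56))
f=grab_frame("scene");cv2.imwrite("pics/scene3.png",cv2.resize(f["img"][130:370,150:410],(0,0),fx=2.3,fy=2.3)[:,:,::-1])
f=grab_frame("wrist");cv2.imwrite("pics/wrist3.png",f["img"][:,:,::-1])
E
```

```text
clock: 5.25
ee_pos: [508.3, -41.3, 54.3]
tool_rot: [0.742, 0.67, 0.0, 0.0]
force: [-1.7, 0.1, -0.8]
width: -0.005
t 5.25 p [508.3 -41.3  54.3] q [0.742  0.6704 0.     0.    ] j [-0.16  0.65  0.21  2.21 -0.41  0.31  1.87] F [-1.7  0.1 -0.8] w -0.005
trans [ 0.003  0.078 -0.007] rot [ 0. -0.  0.]
```

View pics/scene3.png

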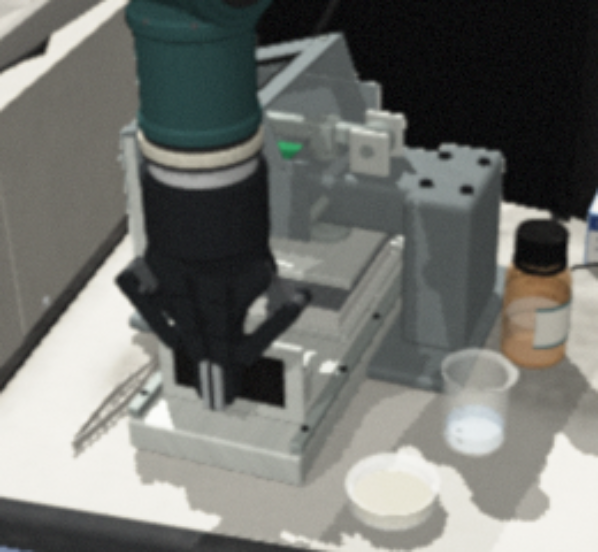

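View pics/wrist3.png

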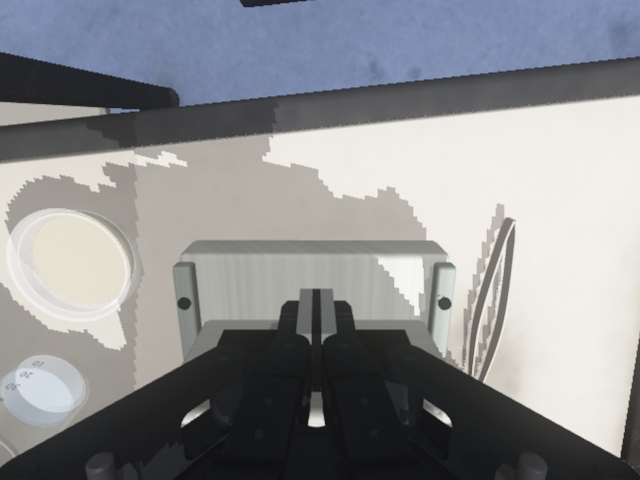

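The tray is sliding straight, between its guides. I'll finish the push in finer steps.

```bash

python3 -m handwheel '[{"jaw":1,"translation":[0,0.01,0],"rot":[0,0,0]},{"jaw":1,"translation":[0,0.02,0],"rot":[0,0,0]},{"jaw":1,"translation":[0,0.03,0],"rot":[0,0,0]},{"jaw":1,"translation":[0,0.04,0],"rot":[0,0,0]},{"jaw":1,"translation":[0,0.048,0],"rot":[0,0,0]},{"jaw":1,"translation":[0,0.056,0],"rot":[0,0,0]}]'
python3 -c "
from go import *
to(pw(0,-173,56))"
python3 -m handwheel '[{"jaw":1,"translation":[0,0.006,0],"rot":[0,0,0]},{"jaw":1,"translation":[0,0.012,0],"rot":[0,0,0]}]'
python3 -m handwheel '[{"jaw":1,"translation":[0,0.006,0],"rot":[0,0,0]},{"jaw":1,"translation":[0,0.008,0],"rot":[0,0,0]}]'
python3 -c "
from go import *
to(pw(0,-173,56))"
```

```text
clock: 6.1
ee_pos: [522.0, -42.7, 54.3]
tool_rot: [0.742, 0.67, -0.0, -0.0]
force: [-2.4, 0.8, 0.7]
width: -0.003
t 6.1 p [522.  -42.7  54.3] q [ 7.420e-01  6.704e-01 -1.000e-04 -1.000e-04] j [-0.16  0.66  0.21  2.18 -0.41  0.34  1.87] F [-2.4  0.8  0.7] w -0.003
trans [ 0.003  0.023 -0.007] rot [-0. -0. -0.]
clock: 6.35
ee_pos: [525.0, -43.0, 54.3]
tool_rot: [0.742, 0.67, -0.0, -0.0]
force: [-2.9, 0.0, 1.1]
width: 0.001
clock: 6.6
ee_pos: [527.0, -43.2, 54.3]
tool_rot: [0.742, 0.67, -0.0, -0.0]
force: [-2.9, 0.3, 1.1]
width: 0.001
t 6.6 p [527.  -43.2  54.3] q [ 0.742   0.6704 -0.     -0.    ] j [-0.16  0.66  0.22  2.17 -0.4   0.35  1.86] F [-2.9  0.3  1.1] w 0.001
trans [ 0.003  0.003 -0.007] rot [-0. -0.  0.]
```

```bash

for i in 1 2 3; do :; done
python3 -m handwheel '[{"jaw":1,"translation":[0,0.004,0],"rot":[0,0,0]},{"jaw":1,"translation":[0,0.004,0],"rot":[0,0,0]}]'
python3 -m handwheel '[{"jaw":1,"translation":[0,0.004,0],"rot":[0,0,0]},{"jaw":1,"translation":[0,0.004,0],"rot":[0,0,0]}]'
python3 -m handwheel '[{"jaw":1,"translation":[0,0.004,0],"rot":[0,0,0]},{"jaw":1,"translation":[0,0.004,0],"rot":[0,0,0]}]'
python3 -c "
from go import *
to(pw(0,-173,56))"
```

```text
clock: 6.85
ee_pos: [527.0, -43.2, 54.2]
tool_rot: [0.742, 0.67, -0.001, -0.001]
force: [-4.2, 0.3, 1.8]
width: 0.0
clock: 7.1
ee_pos: [526.9, -43.2, 54.0]
tool_rot: [0.742, 0.67, -0.001, -0.002]
force: [-5.7, 0.5, 2.3]
width: -0.002
clock: 7.35
ee_pos: [526.8, -43.2, 53.9]
tool_rot: [0.742, 0.67, -0.002, -0.002]
force: [-7.9, 0.5, 2.4]
width: 0.001
t 7.35 p [526.8 -43.2  53.9] q [ 0.742   0.6704 -0.0018 -0.0024] j [-0.16  0.67  0.22  2.17 -0.4   0.35  1.86] F [-7.9  0.5  2.4] w 0.001
trans [ 0.003  0.003 -0.009] rot [-0.004 -0.    -0.   ]
```

```bash

python3 -m handwheel '[{"jaw":1,"translation":[0,0.01,0],"rot":[0,0,0]},{"jaw":1,"translation":[0,0.01,0],"rot":[0,0,0]},{"jaw":1,"translation":[0,0.01,0],"rot":[0,0,0]}]'
python3 -m handwheel '[{"jaw":1,"translation":[0,-0.02,0],"rot":[0,0,0]},{"jaw":1,"translation":[0,-0.05,0],"rot":[0,0,0]},{"jaw":1,"translation":[0,-0.16,0],"rot":[0,0,0]},{"jaw":1,"translation":[0,-0.2,0],"rot":[0,0,0]},{"jaw":1,"translation":[0,-0.2,-0.3],"rot":[0,0,0]},{"jaw":1,"translation":[0,-0.2,-0.7],"rot":[0,0,0]},{"jaw":1,"translation":[0,-0.2,-0.9],"rot":[0,0,0]},{"jaw":1,"translation":[0,-0.2,-0.9],"rot":[0,0,0]},{"jaw":1,"translation":[0,-0.2,-0.9],"rot":[0,0,0]},{"jaw":1,"translation":[0,-0.2,-0.9],"rot":[0,0,0]}]'
python3 - <<'E'
from go import *
from h import *
from rig import grab_frame
for n in("top","scene","wrist"):
    s,r=info();f=grab_frame(n);cv2.imwrite(f"pics/{n}4.png",f["img"][:,:,::-1])
    T=None
    if n=="wrist":
        T=np.eye(4);T[:3,:3]=r.as_matrix();T[:3,3]=s["ee_pos"];T=T@f["hand_eye"]
    W=cloud(f,T);L=np.stack([(W[...,:2]-O)@px,(W[...,:2]-O)@py,W[...,2]],-1).reshape(-1,3)
    a=L[(abs(L[:,0])<50)&(L[:,2]>83)&(L[:,2]<92)&(L[:,1]>-215)&(L[:,1]<-100)]
    b=L[(abs(L[:,0])<38)&(L[:,2]>45)&(L[:,2]<75)&(L[:,1]>-215)&(L[:,1]<-100)]
    print(n,len(a),np.percentile(a[:,1],[5,50,95]) if len(a) else 0,len(b),np.percentile(b[:,1],[10,50,90]) if len(b) else 0)
    if n=="scene":cv2.imwrite("pics/scene4.png",cv2.resize(f["img"][130:370,150:410],(0,0),fx=2.3,fy=2.3)[:,:,::-1])
to(pw(-70,0,290))
E
```

```text
clock: 7.72
ee_pos: [526.7, -43.1, 53.5]
tool_rot: [0.742, 0.67, -0.003, -0.004]
force: [-10.8, 1.7, 4.1]
width: -0.002
clock: 8.98
ee_pos: [482.8, -38.5, 279.0]
tool_rot: [0.742, 0.671, 0.0, 0.0]
force: [0.1, 0.2, -0.1]
width: -0.001
t 8.97 p [482.8 -38.5 279. ] q [7.419e-01 6.705e-01 3.000e-04 1.000e-04] j [-0.42  0.26  0.5   2.12 -0.17  0.8   1.66] F [ 0.1  0.2 -0.1] w -0.001
top 221 [-158.62317272 -155.98348676 -153.30886267] 26 [-156.49712424 -151.80502444 -150.51251684]
t 9.03 p [482.2 -38.5 278.4] q [ 7.419e-01  6.705e-01 -5.000e-04 -4.000e-04] j [-0.42  0.26  0.5   2.12 -0.17  0.8   1.66] F [-0.3  0.5 -0.5] w -0.0
scene 259 [-161.65466328 -159.53881014 -155.74680561] 717 [-163.5436886  -162.17222955 -160.79150854]
t 9.07 p [482.  -38.6 278. ] q [ 7.420e-01  6.704e-01 -1.000e-03 -6.000e-04] j [-0.42  0.26  0.5   2.12 -0.17  0.8   1.66] F [ 0.3 -0.5  0.2] w -0.002
wrist 753 [-159.73122537 -157.73758309 -154.37065064] 826 [-161.81000708 -161.47768944 -161.12132219]
t 9.12 p [481.9 -38.7 278. ] q [ 7.420e-01  6.704e-01 -1.100e-03 -7.000e-04] j [-0.42  0.26  0.5   2.12 -0.17  0.8   1.66] F [0.6 0.1 0.5] w -0.001
trans [ 0.284  0.876 -0.051] rot [-0.002  0.    -0.   ]
```

View pics/scene4.png

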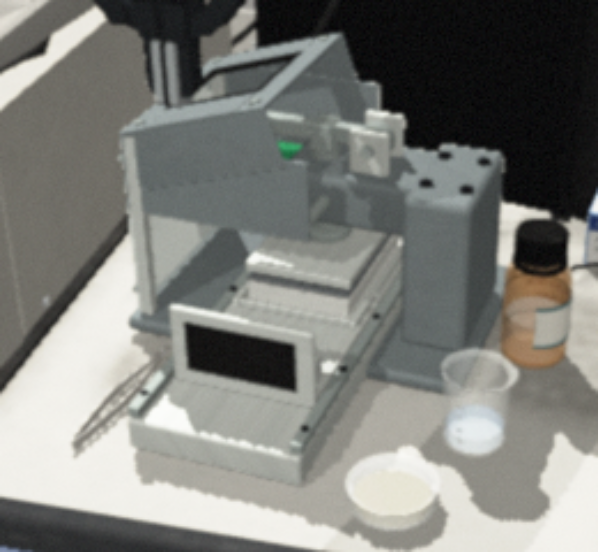

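View pics/top4.png

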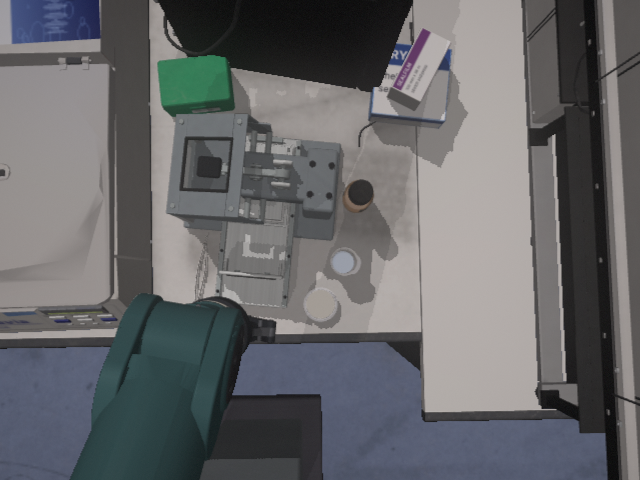

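Tray confirmed home: its face is at -161.5 to -162 mm from both the scene and wrist cameras, and the force rose at the stop. Before going through the window, I'll measure the closed gripper's outline in tool coordinates.

```bash
python3 - <<'E'
from h import *; from go import *
from rig import grab_frame
f=grab_frame("wrist");np.savez("wrist5.npz",**f)
L=cloud(f,f["hand_eye"]).reshape(-1,3);L=L[~np.isnan(L[:,0])]
for z in range(-100,20,8):
    a=L[(L[:,2]>=z)&(L[:,2]<z+8)&(abs(L[:,0])<90)&(abs(L[:,1])<60)]
    if len(a):print(z,len(a),"x",a[:,0].min().round(),a[:,0].max().round(),"y",a[:,1].min().round(),a[:,1].max().round())
g=load("top0.npz");W=cloud(g).reshape(-1,3)
c=W[(W[:,2]>150)&(W[:,1]>70)&(W[:,0]>550)&(W[:,0]<850)];print("centrifuge ymin",np.percentile(c[:,1],[.5,2]), np.percentile(c[(c[:,2]>240),1],[.5,2]))
E
```

```text
-92 301 x -18.0 19.0 y -21.0 -18.0
-84 6936 x -60.0 63.0 y -20.0 -9.0
-76 14933 x -61.0 63.0 y -18.0 -2.0
-68 12911 x -56.0 58.0 y -17.0 10.0
-60 7987 x -50.0 51.0 y -17.0 10.0
-52 8007 x -44.0 44.0 y -13.0 11.0
-44 5106 x -38.0 38.0 y -14.0 13.0
-36 1850 x -30.0 31.0 y -13.0 13.0
-28 1131 x -13.0 14.0 y -11.0 12.0
-20 880 x -13.0 14.0 y -11.0 -5.0
-12 749 x -13.0 14.0 y -11.0 -5.0
-4 626 x -13.0 14.0 y -11.0 -5.0
4 159 x -11.0 12.0 y -11.0 -5.0
centrifuge ymin [129.22751504 130.71134358] [129.69678612 131.50508875]
```

```bash

python3 -m handwheel '[{"jaw":1,"translation":[0,0,-0.12],"rot":[0,0,0.11]},{"jaw":1,"translation":[0.284,0.876,-0.12],"rot":[0,0,0.22]},{"jaw":1,"translation":[0.284,0.876,-0.12],"rot":[0,0,0.33]},{"jaw":1,"translation":[0.284,0.876,-0.12],"rot":[0,0,0.44]},{"jaw":1,"translation":[0.284,0.876,-0.12],"rot":[0,0,0.55]},{"jaw":1,"translation":[0.284,0.876,-0.12],"rot":[0,0,0.66]},{"jaw":1,"translation":[0.284,0.876,-0.12],"rot":[0,0,0.77]},{"jaw":1,"translation":[0.284,0.876,-0.12],"rot":[0,0,0.88]},{"jaw":1,"translation":[0.284,0.876,-0.12],"rot":[0,0,1]},{"jaw":1,"translation":[0.284,0.876,-0.12],"rot":[0,0,1]},{"jaw":1,"translation":[0.284,0.876,-0.12],"rot":[0,0,1]}]'
python3 - <<'E'
from go import *
from h import *
from rig import grab_frame
to(pw(-70,0,230),-5.8)
for n in("top","scene","wrist"):
    f=grab_frame(n);cv2.imwrite(f"pics/{n}6.png",f["img"][:,:,::-1])
E
```

```text
clock: 10.55
ee_pos: [707.6, 9.8, 308.4]
tool_rot: [0.999, -0.049, -0.001, 0.0]
force: [-0.9, 0.0, -0.4]
width: -0.004
t 10.55 p [707.6   9.8 308.4] q [ 9.988e-01 -4.930e-02 -6.000e-04  2.000e-04] j [-0.59  0.64  0.85  1.61 -0.52  1.13  0.29] F [-0.9  0.  -0.4] w -0.004
trans [-0.002  0.     0.314] rot [0.    0.001 0.002]
```

View pics/scene6.png

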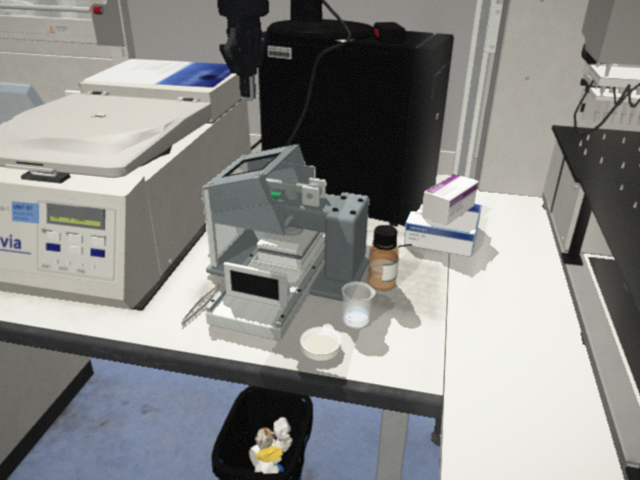

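View pics/wrist6.png

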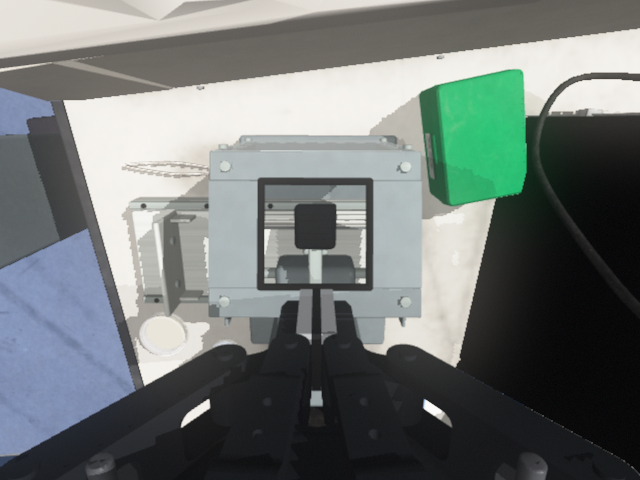

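View pics/top6.png

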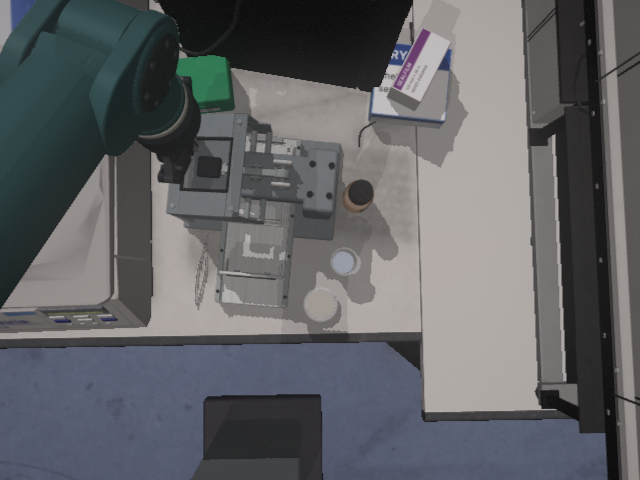

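```bash
python3 - <<'E'
from h import *; from go import *
from rig import grab_frame
f=grab_frame("wrist");np.savez("wrist6.npz",**f);s,r=info()
T=np.eye(4);T[:3,:3]=r.as_matrix();T[:3,3]=s["ee_pos"];W=cloud(f,T@f["hand_eye"]);X=cloud(f,f["hand_eye"])
pad=W[208:247,298:334].reshape(-1,3);k=abs(pad[:,2]-168)<4;print("pad wrist",k.sum(),pad[k].mean(0).round(1), "tool",X[208:247,298:334].reshape(-1,3)[k].mean(0).round(1))
fr=W[170:292,215:420].reshape(-1,3)
L=lambda W:np.stack([(W[...,:2]-O)@px,(W[...,:2]-O)@py,W[...,2]],-1)
# sheet outer in press frame
l=L(W)
for (u,v) in [(316,172),(240,235),(392,235),(316,182),(260,235),(371,235),(258,180),(372,180)]: print((u,v),l[v,u].round(1))
img=f["img"].astype(int).max(2)
sh=W[140:290,215:255].reshape(-1,3);c=np.median(sh,0)
# window inner edges on sheet plane z=184+tan*(x+70)
K=f["K"];TT=T@f["hand_eye"];o=TT[:3,3]
n=np.array([*( -px*np.sin(.3164)),np.cos(.3164)]);c=np.array(pw(-70,0,184))
def hit(u,v):
    d=TT[:3,:3]@np.array([(u-K[0,2])/K[0,0],(v-K[1,2])/K[1,1],1]);return L(o+d*((c-o)@n)/(d@n))
for q in [(263,235),(368,235),(316,184),(316,283)]: print("edge",q,hit(*q).round(1), img[q[1],q[0]])
print("row235 dark",[u for u in range(240,400) if img[235,u]<50 and not 290<u<340]); print("col285 dark",[v for v in range(165,300) if img[v,285]<50])
g=grab_frame("top");A=cloud(g)
for (u,v) in [(160,60),(150,110),(180,100),(100,60),(70,120),(30,200),(50,150),(10,120),(10,280),(170,165)]: print((u,v),A[v,u].round(0))
E
```

```text
t 10.75 p [707.7   9.6 309.3] q [ 9.987e-01 -5.020e-02  0.000e+00 -2.000e-04] j [-0.59  0.64  0.85  1.61 -0.52  1.13  0.29] F [-0.5  0.5 -0. ] w -0.004
pad wrist 1402 [708.4   8.9 167.9] tool [  0.8   0.6 141.4]
(316, 172) [-111.6    1.9  173.2]
(240, 235) [-68.9 -52.2 186.6]
(392, 235) [-68.4  56.2 185.3]
(316, 182) [-104.8    1.9  175.5]
(260, 235) [-69.1 -37.8 187.4]
(371, 235) [-68.8  41.  186.6]
(258, 180) [-106.1  -39.5  174.1]
(372, 180) [-106.    41.9  174.1]
edge (263, 235) [-68.2 -36.1 184.6] 56
edge (368, 235) [-68.2  39.2 184.6] 58
edge (316, 184) [-103.     1.9  173.2] 65
edge (316, 283) [-35.6   1.9 195.3] 123
row235 dark []
col285 dark [284]
(160, 60) [697. -33. 622.]
(150, 110) [667. -19. 599.]
(180, 100) [703. -22. 509.]
(100, 60) [684.  -2. 655.]
(70, 120) [641.  11. 669.]
(30, 200) [588.  26. 687.]
(50, 150) [620.  19. 678.]
(10, 120) [636.  40. 685.]
(10, 280) [542.  37. 686.]
(170, 165) [664.  12. 400.]
```

Wrist view: the window frame spans (260–371, 180–288) with the pad at (316,227). The measured offsets from the tool axis are within 1 mm. Descending through the window, stopping above the pad.

```bash

python3 -m handwheel '[{"jaw":1,"translation":[0.003,0.002,0.2],"rot":[0,0,0]},{"jaw":1,"translation":[0.003,0.002,0.34],"rot":[0,0,0]},{"jaw":1,"translation":[0.003,0.002,0.4],"rot":[0,0,0]},{"jaw":1,"translation":[0.003,0.002,0.45],"rot":[0,0,0]},{"jaw":1,"translation":[0.003,0.002,0.45],"rot":[0,0,0]},{"jaw":1,"translation":[0.003,0.002,0.45],"rot":[0,0,0]}]'
python3 - <<'E'
from go import *
from h import *
from rig import grab_frame
to(pw(-69.5,0.8,157),-5.8)
for n in("scene","wrist"):
    f=grab_frame(n);im=f["img"]
    if n=="scene": im=cv2.resize(im[110:350,150:410],(0,0),fx=2.3,fy=2.3)
    cv2.imwrite(f"pics/{n}7.png",im[:,:,::-1])
E
```

```text
clock: 11.55
ee_pos: [709.3, 8.9, 198.2]
tool_rot: [0.999, -0.051, 0.001, 0.0]
force: [0.3, -0.5, -0.0]
width: -0.001
t 11.55 p [709.3   8.9 198.2] q [ 0.9987 -0.0506  0.0012  0.    ] j [-0.54  0.74  0.77  1.7  -0.62  0.95  0.37] F [ 0.3 -0.5 -0. ] w -0.001
trans [-0.007 -0.     0.165] rot [-0.    -0.001  0.   ]
```

View pics/scene7.png

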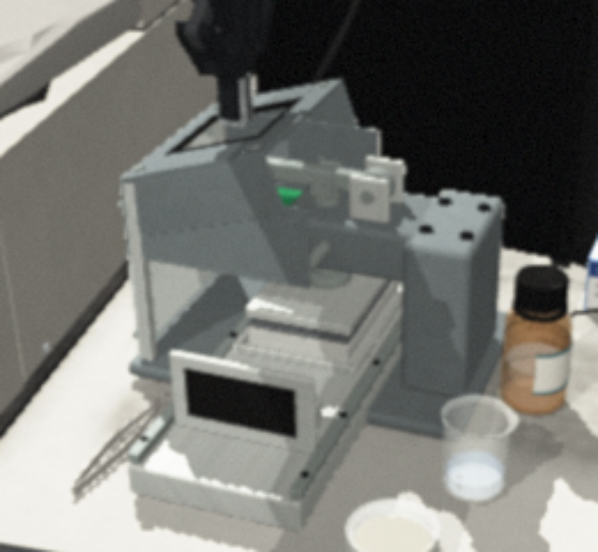

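View pics/wrist7.png

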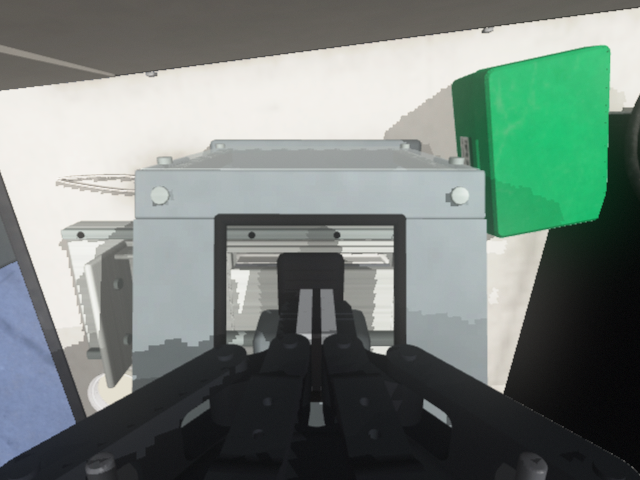

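```bash

python3 -m handwheel '[{"jaw":1,"translation":[-0.005,0,0.03],"rot":[0,0,0]},{"jaw":1,"translation":[-0.005,0,0.06],"rot":[0,0,0]},{"jaw":1,"translation":[-0.005,0,0.072],"rot":[0,0,0]},{"jaw":1,"translation":[-0.005,0,0.082],"rot":[0,0,0]},{"jaw":1,"translation":[-0.005,0,0.092],"rot":[0,0,0]},{"jaw":1,"translation":[-0.005,0,0.102],"rot":[0,0,0]},{"jaw":1,"translation":[-0.005,0,0.112],"rot":[0,0,0]},{"jaw":1,"translation":[-0.005,0,0.122],"rot":[0,0,0]},{"jaw":1,"translation":[-0.005,0,0.13],"rot":[0,0,0]},{"jaw":1,"translation":[-0.005,0,0.138],"rot":[0,0,0]}]'
python3 -m handwheel '[{"jaw":1,"translation":[0,0,0.008],"rot":[0,0,0]},{"jaw":1,"translation":[0,0,0.014],"rot":[0,0,0]}]'
```

```text
clock: 12.9
ee_pos: [707.2, 10.0, 163.1]
tool_rot: [0.999, -0.05, -0.0, -0.001]
force: [-2.8, 2.4, 7.2]
width: -0.001
clock: 13.15
ee_pos: [707.2, 9.8, 159.6]
tool_rot: [0.999, -0.05, -0.0, -0.001]
force: [-2.7, 2.5, 8.1]
width: 0.004
```

```bash

python3 -m handwheel '[{"jaw":1,"translation":[0,0,0.006],"rot":[0,0,0]},{"jaw":1,"translation":[0,0,0.012],"rot":[0,0,0]}]'
python3 -m handwheel '[{"jaw":1,"translation":[0,0,0.006],"rot":[0,0,0]},{"jaw":1,"translation":[0,0,0.012],"rot":[0,0,0]}]'
python3 -m handwheel '[{"jaw":1,"translation":[0,0,0.006],"rot":[0,0,0]},{"jaw":1,"translation":[0,0,0.01],"rot":[0,0,0]}]'
python3 -c "
from go import *
info()"
```

```text
clock: 13.4
ee_pos: [707.3, 9.6, 157.2]
tool_rot: [0.999, -0.05, -0.0, -0.001]
force: [-4.7, 3.7, 14.5]
width: 0.0
clock: 13.65
ee_pos: [707.4, 9.5, 156.4]
tool_rot: [0.999, -0.051, -0.0, -0.001]
force: [-8.2, 4.5, 24.4]
width: -0.002
clock: 13.9
ee_pos: [707.5, 9.5, 155.9]
tool_rot: [0.999, -0.051, 0.0, -0.002]
force: [-10.9, 5.3, 31.7]
width: 0.001
t 13.9 p [707.5   9.5 155.9] q [ 9.987e-01 -5.060e-02  1.000e-04 -2.000e-03] j [-0.52  0.78  0.73  1.73 -0.66  0.89  0.4 ] F [-10.9   5.3  31.7] w 0.001
```

Hard stop reached: the force climbs with almost no travel, and the pad has sunk about 23 mm. Holding.

```bash

python3 -m handwheel '[{"jaw":1,"translation":[0,0,0],"rot":[0,0,0]},{"jaw":1,"translation":[0,0,0],"rot":[0,0,0]},{"jaw":1,"translation":[0,0,0],"rot":[0,0,0]},{"jaw":1,"translation":[0,0,0],"rot":[0,0,0]}]'
python3 -m handwheel '[{"jaw":1,"translation":[0,0,0],"rot":[0,0,0]},{"jaw":1,"translation":[0,0,0],"rot":[0,0,0]},{"jaw":1,"translation":[0,0,0],"rot":[0,0,0]},{"jaw":1,"translation":[0,0,0],"rot":[0,0,0]},{"jaw":1,"translation":[0,0,0],"rot":[0,0,0]},{"jaw":1,"translation":[0,0,0],"rot":[0,0,0]},{"jaw":1,"translation":[0,0,0],"rot":[0,0,0]},{"jaw":1,"translation":[0,0,0],"rot":[0,0,0]},{"jaw":1,"translation":[0,0,0],"rot":[0,0,0]},{"jaw":1,"translation":[0,0,0],"rot":[0,0,0]}]'
python3 - <<'E'
from go import *
from h import *
from rig import grab_frame
info()
for n in("scene","wrist"):
    f=grab_frame(n);im=f["img"]
    if n=="scene": im=cv2.resize(im[110:350,150:410],(0,0),fx=2.3,fy=2.3)
    cv2.imwrite(f"pics/{n}8.png",im[:,:,::-1])
info()
E
python3 -m handwheel '[{"jaw":1,"translation":[0,0,0],"rot":[0,0,0]},{"jaw":1,"translation":[0,0,0],"rot":[0,0,0]},{"jaw":1,"translation":[0,0,0],"rot":[0,0,0]},{"jaw":1,"translation":[0,0,0],"rot":[0,0,0]},{"jaw":1,"translation":[0,0,0],"rot":[0,0,0]},{"jaw":1,"translation":[0,0,0],"rot":[0,0,0]},{"jaw":1,"translation":[0,0,0],"rot":[0,0,0]},{"jaw":1,"translation":[0,0,0],"rot":[0,0,0]}]'
```

```text
clock: 14.4
ee_pos: [707.4, 9.5, 156.0]
tool_rot: [0.999, -0.051, 0.0, -0.002]
force: [-11.2, 5.8, 29.4]
width: -0.003
clock: 15.65
ee_pos: [707.4, 9.5, 156.0]
tool_rot: [0.999, -0.051, 0.0, -0.002]
force: [-10.6, 4.7, 28.2]
width: 0.002
t 15.65 p [707.4   9.5 156. ] q [ 9.987e-01 -5.060e-02  2.000e-04 -2.100e-03] j [-0.52  0.78  0.73  1.73 -0.66  0.89  0.4 ] F [-10.6   4.7  28.2] w 0.002
t 15.75 p [707.4   9.5 156. ] q [ 9.987e-01 -5.060e-02  2.000e-04 -2.100e-03] j [-0.52  0.78  0.73  1.73 -0.66  0.89  0.4 ] F [-10.7   5.1  29.7] w 0.003
clock: 16.75
ee_pos: [707.5, 9.5, 156.0]
tool_rot: [0.999, -0.051, 0.0, -0.002]
force: [-11.2, 6.4, 29.1]
width: -0.002
```

View pics/scene8.png

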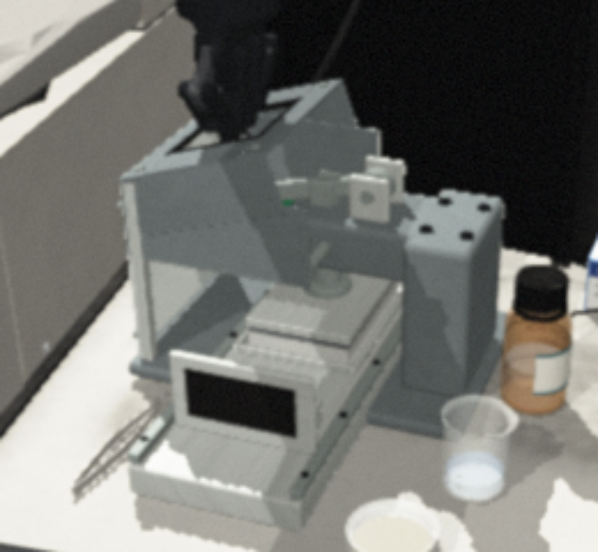

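View pics/wrist8.png

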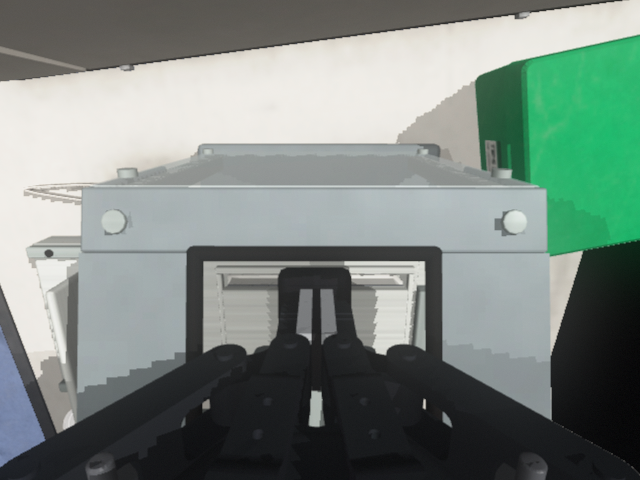

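Held nearly 3 s with the platen down on the mat. Now letting it rise gently and withdrawing straight up.

```bash

python3 -m handwheel '[{"jaw":1,"translation":[0,0,-0.02],"rot":[0,0,0]},{"jaw":1,"translation":[0,0,-0.04],"rot":[0,0,0]},{"jaw":1,"translation":[0,0,-0.06],"rot":[0,0,0]},{"jaw":1,"translation":[0,0,-0.08],"rot":[0,0,0]},{"jaw":1,"translation":[0,0,-0.1],"rot":[0,0,0]},{"jaw":1,"translation":[0,0,-0.13],"rot":[0,0,0]},{"jaw":1,"translation":[0,0,-0.18],"rot":[0,0,0]},{"jaw":1,"translation":[0,0,-0.25],"rot":[0,0,0]},{"jaw":1,"translation":[0,0,-0.4],"rot":[0,0,0]},{"jaw":1,"translation":[0,0,-0.6],"rot":[0,0,0]},{"jaw":1,"translation":[0,0,-0.68],"rot":[0,0,0]},{"jaw":1,"translation":[0,0,-0.68],"rot":[0,0,0]}]'
python3 - <<'E'
from go import *
from h import *
from rig import grab_frame
for n in("scene","wrist","top"):
    s,r=info();f=grab_frame(n);im=f["img"]
    T=None
    if n=="wrist":
        T=np.eye(4);T[:3,:3]=r.as_matrix();T[:3,3]=s["ee_pos"];T=T@f["hand_eye"]
    W=cloud(f,T);L=np.stack([(W[...,:2]-O)@px,(W[...,:2]-O)@py,W[...,2]],-1).reshape(-1,3)
    b=L[(abs(L[:,0])<38)&(L[:,2]>45)&(L[:,2]<75)&(L[:,1]>-215)&(L[:,1]<-130)]
    p=L[(abs(L[:,0]+70)<14)&(abs(L[:,1])<12)&(L[:,2]<180)&(L[:,2]>130)]
    print(n,"face",len(b),np.median(b[:,1]) if len(b) else 0,"pad z",len(p),np.median(p[:,2]) if len(p) else 0)
    if n=="scene": im=cv2.resize(im[110:350,150:410],(0,0),fx=2.3,fy=2.3)
    cv2.imwrite(f"pics/{n}9.png",im[:,:,::-1])
E
```

```text
clock: 18.25
ee_pos: [708.0, 8.7, 322.4]
tool_rot: [0.999, -0.051, 0.002, -0.0]
force: [-0.9, -0.3, -0.4]
width: 0.003
t 18.25 p [708.    8.7 322.4] q [ 0.9987 -0.0507  0.0019 -0.    ] j [-0.59  0.63  0.86  1.6  -0.51  1.15  0.28] F [-0.9 -0.3 -0.4] w 0.003
scene face 727 -162.09349163618242 pad z 1 167.53908064788976
t 18.3 p [706.9   9.4 320.3] q [ 9.987e-01 -5.060e-02  1.000e-04 -2.000e-04] j [-0.59  0.63  0.86  1.6  -0.51  1.15  0.28] F [ 0.2 -0.3  0.1] w -0.002
wrist face 672 -153.7776198048397 pad z 1030 167.85360594532438
t 18.35 p [706.3   9.8 319. ] q [ 9.987e-01 -5.050e-02 -1.100e-03 -2.000e-04] j [-0.59  0.63  0.86  1.6  -0.51  1.15  0.28] F [ 0.4 -0.  -0.3] w -0.001
top face 26 -151.80094550070106 pad z 298 167.77720749273436
```

View pics/scene9.png

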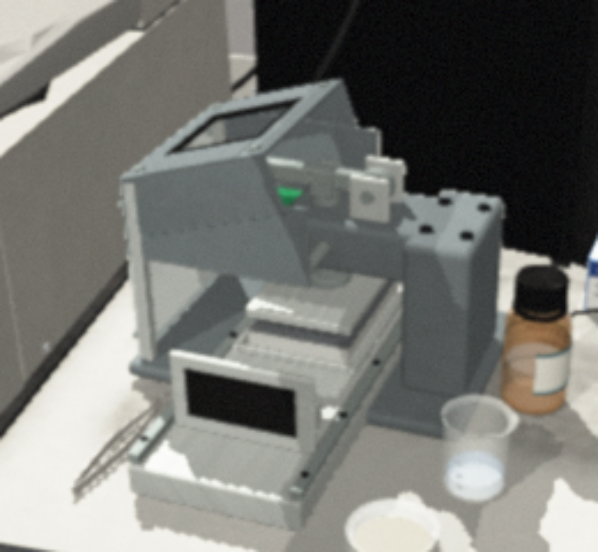

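View pics/top9.png

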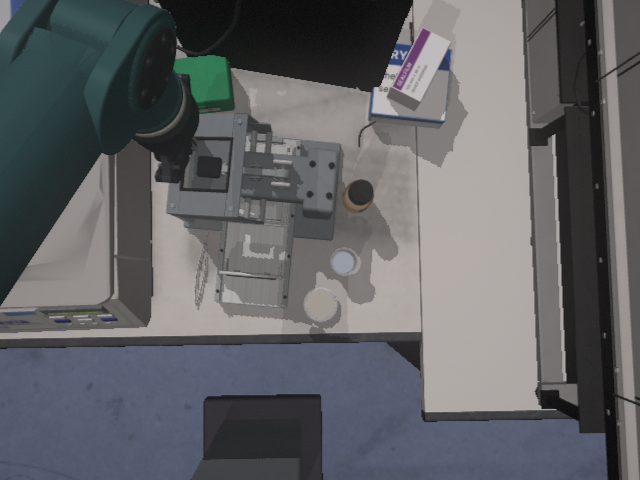

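The pad is back at z = 168 mm, the tray is still home, the objects around the press haven't moved and the robot is clear. Handing in.

```bash
python3 -c "
from rig import job_done
print(job_done())"
```

```text
the job is handed in; nothing more can be done
None
```

I pushed the tray home, pressed the lever pad right down through the window, held it and let it spring back. I then handed the job in at about 18.4 s.

- **Tray:** I pushed it about 48 mm with the closed fingers until it stopped dead and the force rose from 3 to 11 N. The last scene view puts its face at -162.1 mm, against -162 for home. The last wrist and top views gave -152 to -154, but from there they hardly see the face, so I didn't count them.
- **Lever:** I turned the gripper a quarter turn so its knuckles cleared the window frame, then pressed the pad down about 23 mm to a hard stop at about 30 N. I held it there for about 2.9 s. After release, the wrist and top cameras both put the pad back at its rest height of 168 mm.
- **Surroundings:** In the last pictures the bottle, beaker, petri dish and forceps stand where they were. The force reading is about zero with the gripper clear above the press. There was about 11 N of sideways force while I held the pad down; I take it to be friction, as the fingers stood centred in the window.
- **Mat not measured:** I did not measure whether the mat seated. I take it as seated because the lever reached its hard stop, and the picture during the hold shows the platen down on the mat.

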